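# Close the retaining bar of a card cage

### The arm

A 7-joint arm with a two-finger parallel gripper is mounted at the origin on a cart in front of the work surface, level with it; the furniture and walls round the work are solid. World frame = base frame: x ahead of the robot, y to its left, z up, the work surface at z = 0. Lengths are in m, angles in rad, forces in N, time in s.
With the tool pointing down it reaches from about 0.425 to 0.875 m from the base axis. Payload 4.7 kg.
Tool frame: the origin (TCP) lies on the centre line of the jaws, within the pads' length; the fingertips stand 19 mm ahead of it and the grasp point (between the pads) is the TCP; x points along the fingers, z is the direction in which the jaws open and shut, and the axes are right-handed (so a half turn about x gives the same grasp; the last joint's range is limited). The gripper opens to 87 mm and grips with 3 to 60 N. Pads are 19 mm wide; open, the fingers measure 117 mm over their backs; the gripper's body (75 mm by 190 mm) begins 51 mm behind the grasp point.
Start: joints at [1.274, 0.321, -0.07, 1.45, 0.023, 1.371, -0.057], TCP at [0.199, -0.619, 0.242] pointing down, gripper open.
Joint ranges: [-2.86, 2.86], [-0.3, 2.09], [-1.38, 1.24], [0.06, 2.45], [-1.56, 4.7], [0.09, 2.05], [-2.69, 2.69]. Speed limits (rad/s): [2.57, 2.57, 3.14, 3.14, 3.14, 3.14, 3.14].

### API

Orientations are given as a rotation vector (axis times angle).
In Python, from bench import get_state, get_image, camera_info, close_job gives the robot as it stands.
- The arm moves only by the tool jog_arm, never from a script. Its argument "targets" is a list of rows, each a list of 7 numbers: the turn, a rotation vector about the tool's x, y, z in degrees, then the shift along the tool's x, y, z in cm, then the finger opening in cm, from 0 to 8.7. In form: [[wx, wy, wz, tx, ty, tz, jaw], ...]. A call has 1 to 10 rows; each row shifts and turns the commanded pose from where the row before left it, along the tool's axes as they then stand; what a row does not reach is not made up. A row lasts 1/8 s, in which the tool goes at most 62.5 mm and 10.7 degrees, less where a joint would pass 70% of its speed; a pose out of reach is approached as far as the arm can. A call is refused whole if a number of a shift passes 6.25 or a number of a turn 10.7, either way. A call with a gripper value outside its range is refused whole. The fingers move at their own pace and stop on an object; "squeeze" is the grip in N (left out, the last holds). Time passes only in rows, so rows that do not move let the fingers close. It gives the time, the measured TCP pose, the force and the opening at its end, in the units of the state.
- get_state(): the state, without advancing time (a new reading comes with each control period).
- get_image(name): name is "scene" or "top" or "wrist"; returns (picture, depth): 400x640x3 uint8, red, green, blue; 400x640 float32, m along the optical axis (not along the pixel's ray), 0 where there is no reading.
- camera_info(name): a dict with "intrinsics" (3x3 intrinsics, pixels), "world_from_camera" (4x4, takes a point from camera to world coordinates); the wrist camera has in their place "mount" (4x4, takes a point from camera to tool coordinates, whose origin is the TCP and whose axes are the tool frame's). Camera axes: x right, y up, looking along -z (the intrinsics and any distortion apply to the point x, -y, -z); pixel columns grow to the right and rows downward; lengths in m; the calibration is good to about 2 mm. The wrist camera is an equidistant fisheye: a pixel r from the principal point sees the ray r / f radians off the axis. A picture is of the moment at which its call begins: read the wrist's pose just before it. camera_info takes no time and is no camera call.
- close_job(): hands the job in, once; it reports no verdict.
The state is a dict: "time": time; "joint_positions": joint angles; "qd": joint speeds; "joint_torque": joint torques, N m; "position": TCP position; "tool_rot": TCP orientation; "ft_force": force on the tool from outside, world axes, zero at the start; "torque": the same for the moment, N m; "grip_width": opening from 0.0 (shut) to 1.0 (fully open).
Only numpy, scipy, OpenCV 4.12 (cv2) and the standard library are available. Lean on these libraries where they do the work, as an engineer would, in place of code of your own. Each camera call takes 0.05 s, during which the arm holds its last target.

### The job

Lock the circuit cards into the card cage: swing the blue retaining bar down across them about its loose pivot bolt and work it lengthwise until its notch drops fully over the locking bolt at the other end. Then tighten the pivot bolt by pushing its orange lever clockwise, as seen from the robot's side, all the way to its stop. Leave the tools and other things lying round the cage where they are.

Things in the scene. Friction and masses are not known exactly. Their poses are not given: they have to be found in the camera images.
- cage: open aluminium card cage on rubber feet, 118 (x) x 226 (y) mm, fixed to the bench, four green circuit cards standing in it, their white ejectors reaching 71 mm height; rails at 66 mm. Origin on the worktop under its centre; its x points away from the robot, y to the left along the bar, z up (yaw varies). Both bolts lie along its x, 170 mm apart, 86 mm above the worktop, held by ears behind (+x of) the bar, which reach up to 99 mm.
- pivot_axis (a point): point on the axis of the loose pivot bolt, at the left (+y) end of the cage, in the middle plane of the bar's web; 86 mm above the worktop
- lock_bolt (a point): point on the axis of the locking bolt, at the right (-y) end of the cage, in the same plane: shank 8 mm thick, with a 13 mm head in front (6 to 11 mm towards the robot)
- swing (a joint): angle of the bar about the pivot bolt, rad: 0 = lying level to the right with its notch home on the locking bolt, about 0.09 = notch not in line, so that the bar's lower edge lies on top of the bolt, 1.57 = standing straight up, more = leaning to the left (stop at 1.9). Stiff with friction (0.08 N m; the bar weighs 0.24 kg): it stays where it is left while above about 1.2, below that it sinks by itself within a second or two
- bar (a joint): how far the bar has slid lengthwise on its pivot bolt (the bolt sits in a long slot), m: 0 = notch in line with the locking bolt (2 mm either way will do, the notch being 13 mm wide with a rounded mouth), positive = pushed out too far from the pivot. Friction 3.5 N, so it stays where it is put; range -0.006 to 0.024. While a finger presses on the turned-up end its friction can hold the bar up: it drops once the finger backs off
- bar_notch (a point): centre of the bar's notch, on the bar's long middle line, 170 mm plus the value of joint bar from the pivot axis; it lies on point lock_bolt when home. The bar is a blue steel angle: web 4 mm thick in the cage's y-z plane and 26 mm wide (13 mm to each side of the middle line; notch open downwards), with a flange on its upper edge (the left one when it stands up) from 20 mm to 196 mm from the pivot, reaching 18 mm in front of the web's middle plane
- bar_end (a point): middle of the outer face of the bar's turned-up end, a tab 4 mm thick and 20 mm wide across the cage (from 18 mm in front of the web's middle plane to 2 mm behind it), at 196 mm plus the value of joint bar from the pivot axis; when the bar is level the tab stands from 13 to 33 mm above the bar's middle line, and this point lies 25 mm above it, 8 mm in front of the web's middle plane. Pushing this face towards the pivot slides the bar
- clamp_lever (a joint): angle of the orange clamping lever on the front of the pivot bolt, rad: 0 = loose, pointing 0.35 rad left of straight up; 0.35 = straight up; grows as it turns clockwise seen from the robot; 1.92 = tight, level, pointing right along the bar, at its stop. Friction 0.12 N m holds it where it is left
- lever_tip (a point): centre of the lever's ball end (15 mm across), 60 mm from the pivot axis and 34 mm in front of the middle plane of the bar's web; the arm is round, 11 mm thick
- driver_red: loose red screwdriver, 150 mm, lying in front of the cage; origin under its middle
- solder_reel: loose white reel of wire, 62 mm across, 42 mm high, standing behind the cage; origin under its centre
- multimeter: loose hand multimeter, 164x84x41 mm, lying to the left behind the cage; origin under its centre
- small_pliers: loose blue pliers, 126 mm, lying to the left in front; origin under their middle

How it is judged:
By the outcome, as a careful person would: the job done as asked, in the order asked, and still so for the second after the job is handed in, with the robot touching nothing.
It also fails if it takes over 72 s, if anything falls off the work surface, if the arm or the gripper's body presses on something with over 40 N, if the wrist force passes 120 N, or if a joint passes its speed limit or range.

## Working session

There is one attempt and no reset: what is moved stays moved. The work goes in short steps, Python scripts to look and compute and a tool call to move; the robot and the scene stay as the last step left them, time stands still between calls to the robot, and variables do not carry over. Pictures are saved under pics/ and viewed, and the job is handed in when it is done.

Besides the shell and the picture viewer there is one more tool, called after "Request:" by a JSON object that holds its "name" and its "arguments", one argument or row to a line. jog_arm: Moves the arm, as the interface text tells. Its arguments: {"type":"object","properties":{"targets":{"type":"array"},"squeeze":{"type":"number"}},"required":["targets"]}

```bash
ls; mkdir -p pics; python3 - <<'E'
from bench import *
import cv2,numpy as np
s=get_state();print(s)
for n in("scene","top"):
    im,d=get_image(n);cv2.imwrite(f"pics/{n}0.png",im[:,:,::-1]);np.savez(f"{n}0.npz",im=im,d=d)
    c=camera_info(n);print(n,{k:np.round(np.array(v),4).tolist() if not isinstance(v,str) else v for k,v in c.items()})
print(camera_info("wrist"))
E
```

```text
pics
{'time': 0.0, 'joint_positions': array([ 1.27410644,  0.32182177, -0.07008973,  1.45165415,  0.02260683,
        1.37077054, -0.05691237]), 'qd': array([ 0.00111671, -0.00086403, -0.00026188,  0.00081351,  0.00062619,
       -0.00117298,  0.00023593]), 'joint_torque': array([ 1.28412787e-03, -4.91285992e+01, -4.02976535e-01, -3.12528956e+01,
       -6.39348174e-02,  4.37695370e-02,  1.80267848e-04]), 'position': array([ 0.19857968, -0.61839846,  0.24047277]), 'tool_rot': array([ 0.97832403,  1.34196394, -0.97663756]), 'ft_force': array([-0.40779875, -0.56412449,  0.46279369]), 'torque': array([ 0.02402179, -0.02933734, -0.01520236]), 'grip_width': 1.0002500335246693}
scene {'intrinsics': [[372.6222, 0.0, 313.9312], [0.0, 372.6222, 197.3475], [0.0, 0.0, 1.0]], 'world_from_camera': [[0.7966, 0.3451, -0.4963, 0.0966], [-0.6044, 0.4455, -0.6605, -0.305], [-0.0068, 0.8261, 0.5634, 0.5975], [0.0, 0.0, 0.0, 1.0]]}
top {'intrinsics': [[363.4642, 0.0, 320.0769], [0.0, 363.4642, 200.9146], [0.0, 0.0, 1.0]], 'world_from_camera': [[0.0118, 0.9991, -0.0418, 0.4839], [-0.9996, 0.0129, 0.0256, 0.264], [0.0261, 0.0415, 0.9988, 0.975], [0.0, 0.0, 0.0, 1.0]]}
{'intrinsics': array([[309.70691629,   0.        , 316.95114482],
       [  0.        , 309.70691629, 207.63829819],
       [  0.        ,   0.        ,   1.        ]]), 'mount': array([[ 6.96838791e-04,  2.49895783e-01, -9.68272489e-01,
        -1.43393607e-01],
       [ 1.03388090e-03,  9.68272026e-01,  2.49896408e-01,
         6.64394346e-02],
       [ 9.99999223e-01, -1.17521594e-03,  4.16367032e-04,
        -6.96033592e-04],
       [ 0.00000000e+00,  0.00000000e+00,  0.00000000e+00,
         1.00000000e+00]])}
```

View pics/scene0.png

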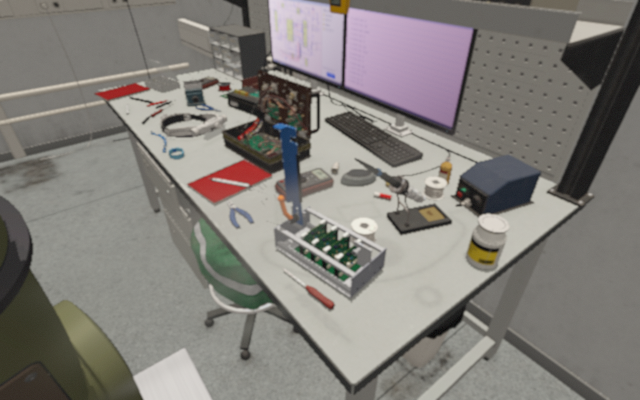

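View pics/top0.png

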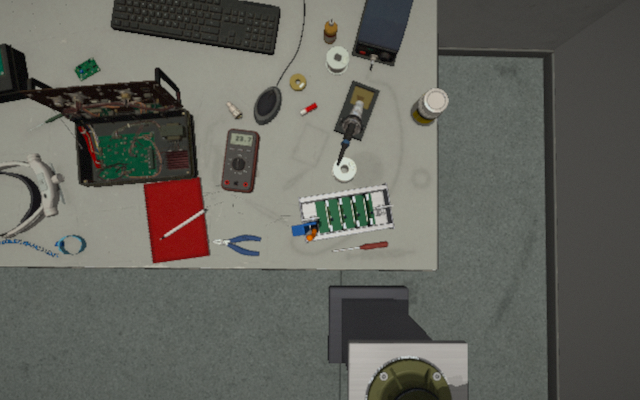

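```bash
python3 - <<'E'
import cv2,numpy as np
a=np.load("top0.npz")["im"][170:260,270:410][:,:,::-1];cv2.imwrite("pics/topc.png",cv2.resize(a,None,fx=5.7,fy=5.7,interpolation=cv2.INTER_CUBIC))
a=np.load("scene0.npz")["im"][110:310,230:400][:,:,::-1];cv2.imwrite("pics/scc.png",cv2.resize(a,None,fx=3,fy=3,interpolation=cv2.INTER_CUBIC))
E
```

```text
(no output)
```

View pics/topc.png

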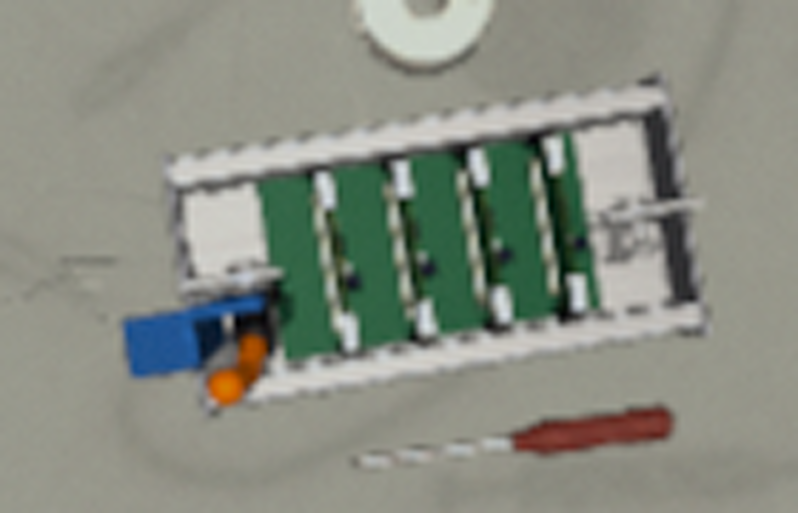

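View pics/scc.png

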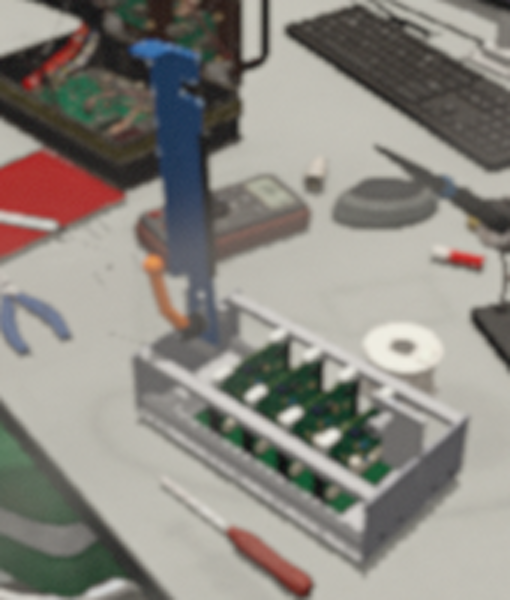

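```bash
cat > h.py <<'E'
import numpy as np,cv2
from bench import *
from scipy.spatial.transform import Rotation as R
def ray(n,u,v):
    c=camera_info(n);K=np.array(c["intrinsics"]);T=np.array(c["world_from_camera"])
    d=np.array([(u-K[0,2])/K[0,0],-(v-K[1,2])/K[1,1],-1]);return T[:3,3],T[:3,:3]@d
def onz(n,u,v,z):
    o,d=ray(n,u,v);return o+d*(z-o[2])/d[2]
def proj(n,P):
    c=camera_info(n);K=np.array(c["intrinsics"]);T=np.array(c["world_from_camera"])
    p=T[:3,:3].T@(np.asarray(P)-T[:3,3]);return np.array([K[0,0]*p[0]/-p[2]+K[0,2],K[1,1]*p[1]/p[2]+K[1,2]])
E
python3 - <<'E'
from h import *
C={}
for k,(u,v) in dict(fl=(212,405),fr=(705,325),bl=(168,170),br=(660,85)).items():
    C[k]=onz("top",270+u/5.7,170+v/5.7,.066);print(k,C[k])
print(np.mean(list(C.values()),axis=0))
for a,b in(("fr","fl"),("br","bl"),("fr","br"),("fl","bl")):
    e=C[b]-C[a];print(a,b,np.linalg.norm(e),np.arctan2(e[1],e[0]))
S={}
for k,(u,v) in dict(fl=(135,357),fr=(365,500),br=(467,420),bl=(232,295)).items():
    S[k]=onz("scene",230+u/3,110+v/3,.066);print(k,S[k])
print(np.mean(list(S.values()),axis=0))
E
```

```text
fl [0.42151493 0.2716663  0.066     ]
fr [0.45877746 0.05520491 0.066     ]
bl [0.5240214  0.29231959 0.066     ]
br [0.56445677 0.07556828 0.066     ]
[0.49219264 0.17368977 0.066     ]
fr fl 0.2196452335946968 1.7412695305873571
br bl 0.22049069758091008 1.7552282010391818
fr br 0.10762333439162605 0.19035714385771982
fl bl 0.10456641398480647 0.1988208866724637
fl [0.41892031 0.2709135  0.066     ]
fr [0.45830864 0.05732529 0.066     ]
br [0.56530536 0.07027808 0.066     ]
bl [0.5235494  0.29014757 0.066     ]
[0.49152093 0.17216611 0.066     ]
```

```bash
cat >> h.py <<'E'
def cloud(n,im,d):
    c=camera_info(n);K=np.array(c["intrinsics"]);T=np.array(c["world_from_camera"])
    v,u=np.mgrid[:400,:640];P=np.stack([(u-K[0,2])/K[0,0]*d,-(v-K[1,2])/K[1,1]*d,-d],-1)
    return P@T[:3,:3].T+T[:3,3]
YAW=.178;CC=np.array([.492,.173,0])
def tocage(P):
    return R.from_euler('z',-YAW).apply((np.asarray(P)-CC).reshape(-1,3))
E
python3 - <<'E'
from h import *
for n in("top","scene"):
    z=np.load(n+"0.npz");im,d=z["im"],z["d"];P=cloud(n,im,d);h=cv2.cvtColor(im,cv2.COLOR_RGB2HSV)
    W=P[:,:,2]
    near=(np.hypot(P[:,:,0]-.46,P[:,:,1]-.25)<.15)&(W>.05)&(d>0)
    for nm,lo,hi in(("blue",100,125),("orange",5,18)):
        m=(h[:,:,0]>=lo)&(h[:,:,0]<=hi)&(h[:,:,1]>130)&near
        Q=tocage(P[m]);print(n,nm,len(Q),np.round(np.percentile(Q,[0,5,25,50,75,95,100],axis=0),4).tolist())
        if n=="scene" and nm=="blue":
            for a in np.arange(.1,.33,.02):
                s=Q[(Q[:,2]>=a)&(Q[:,2]<a+.02)]
                if len(s):print(round(a,3),len(s),s.min(0).round(4),np.median(s,0).round(4),s.max(0).round(4))
        if nm=="orange":print(Q[np.argsort(-Q[:,2])[:8]].round(4))
        if n=="top" and nm=="blue":print(Q.round(3)[::10].tolist())
    if n=="top":
        m=(W>.075)&(np.hypot(P[:,:,0]-.492,P[:,:,1]-.173)<.13)&(d>0);Q=tocage(P[m]);Q=Q[Q[:,1]<-.06];print("right ear",np.round(Q,3).tolist())
E
```

```text
top blue 184 [[-0.0227, 0.0826, 0.091], [-0.021, 0.0885, 0.1935], [-0.0166, 0.1038, 0.2978], [-0.0119, 0.112, 0.2988], [-0.0068, 0.1208, 0.2999], [-0.0041, 0.1277, 0.3012], [-0.0028, 0.1292, 0.3039]]
[[-0.003, 0.096, 0.266], [-0.004, 0.098, 0.302], [-0.004, 0.105, 0.3], [-0.012, 0.086, 0.097], [-0.008, 0.103, 0.243], [-0.006, 0.119, 0.299], [-0.011, 0.102, 0.216], [-0.009, 0.114, 0.298], [-0.008, 0.127, 0.3], [-0.011, 0.108, 0.301], [-0.011, 0.122, 0.296], [-0.015, 0.104, 0.259], [-0.014, 0.116, 0.3], [-0.014, 0.126, 0.302], [-0.017, 0.108, 0.299], [-0.018, 0.115, 0.298], [-0.019, 0.121, 0.299], [-0.02, 0.127, 0.296], [-0.021, 0.129, 0.297]]
top orange 71 [[-0.0498, 0.0833, 0.0638], [-0.044, 0.0851, 0.093], [-0.0392, 0.09, 0.1038], [-0.0349, 0.0943, 0.13], [-0.0296, 0.1011, 0.1493], [-0.0235, 0.107, 0.1525], [-0.021, 0.1108, 0.1547]]
[[-0.0381  0.1001  0.1547]
 [-0.0356  0.1019  0.1541]
 [-0.0412  0.096   0.1528]
 [-0.0353  0.1042  0.1526]
 [-0.0405  0.1005  0.1525]
 [-0.0409  0.0982  0.1523]
 [-0.0375  0.1045  0.1519]
 [-0.0335  0.1016  0.1518]]
right ear [[0.009, -0.079, 0.09], [0.
[... 2112 characters left out ...]
039  0.1075  0.2599]
0.26 84 [-0.0186  0.0832  0.2604] [-0.0081  0.105   0.2681] [-0.0045  0.1087  0.2796]
0.28 164 [-0.0236  0.0838  0.2807] [-0.0084  0.1067  0.2927] [-0.0034  0.1282  0.3   ]
0.3 11 [-0.0236  0.0887  0.3   ] [-0.0066  0.0968  0.3003] [-0.0034  0.1175  0.301 ]
scene orange 29 [[-0.0449, 0.0854, 0.0958], [-0.0438, 0.0858, 0.098], [-0.0399, 0.0886, 0.1045], [-0.0371, 0.0964, 0.1472], [-0.0341, 0.0991, 0.1494], [-0.0278, 0.1016, 0.1505], [-0.0257, 0.1032, 0.1506]]
[[-0.037   0.1013  0.1506]
 [-0.0425  0.1017  0.1506]
 [-0.0449  0.0991  0.1504]
 [-0.0382  0.1032  0.1504]
 [-0.0352  0.1001  0.1502]
 [-0.0406  0.1007  0.1501]
 [-0.0385  0.0998  0.1495]
 [-0.0371  0.0983  0.1494]]
```

```bash
cat >> h.py <<'E'
def w(c): # cage->world
    return R.from_euler('z',YAW).apply(np.asarray(c,float))+CC
yc=R.from_euler('z',YAW).apply([0,1,0]);xc=R.from_euler('z',YAW).apply([1,0,0])
# tool x=-z ; tool z = sgn*yc ; y = z cross x
def goalR(s):
    X=np.array([0,0,-1.]);Z=s*yc;return R.from_matrix(np.stack([X,np.cross(Z,X),Z],1))
def plan(c,s,tip=True,p=None,rv=None):
    st=get_state()
    p=st["position"] if p is None else p; r0=R.from_rotvec(st["tool_rot"] if rv is None else rv)
    g=w(c)+([0,0,.019] if tip else 0); G=goalR(s)
    print("turn deg",np.degrees((r0.inv()*G).as_rotvec()).round(2),"shift cur-tool cm",(r0.inv().apply(g-p)*100).round(2),"goal-tool cm",(G.inv().apply(g-p)*100).round(2),"goal",g.round(4))
def st():
    s=get_state();p=s["position"];t=tocage(p-[0,0,.019])[0]
    print("t",round(s["time"],2),"tip cage",t.round(4),"F cage",tocage(s["ft_force"]+CC)[0].round(1),s["ft_force"].round(1),"w",round(s["grip_width"],3),"q",s["joint_positions"].round(2))
E
python3 - <<'E'
from h import *
st();s=get_state();print(R.from_rotvec(s["tool_rot"]).as_matrix().round(3))
for sg in(1,-1):
    plan([-.012,.165,.27],sg)
E
```

```text
t 0.1 tip cage [-0.4289 -0.727   0.2216] F cage [-0.7 -0.1 -0.6] [-0.6 -0.3 -0.6] w 0.997 q [ 1.27  0.32 -0.07  1.45  0.02  1.37 -0.06]
[[-0.001  0.952  0.306]
 [ 0.002  0.306 -0.952]
 [-1.    -0.    -0.002]]
turn deg [-1.7239e+02 -2.0000e-02 -1.5000e-01] shift cur-tool cm [ -4.71  53.14 -82.9 ] goal-tool cm [ -4.84 -41.69  89.2 ] goal [0.451  0.3333 0.289 ]
turn deg [ 7.61 -0.1   0.01] shift cur-tool cm [ -4.71  53.14 -82.9 ] goal-tool cm [ -4.84  41.69 -89.2 ] goal [0.451  0.3333 0.289 ]
```

Request:
{"name": "jog_arm", "arguments": {
  "targets": [
    [7.6,0,0,-3,0,0,0],
    [0,0,0,-1.3,4.28,-4,0],
    [0,0,0,-1.3,4.28,-4,0],
    [0,0,0,-1.3,4.28,-4,0],
    [0,0,0,-1.3,4.28,-4,0],
    [0,0,0,-1.3,4.28,-4,0],
    [0,0,0,-1.3,4.28,-4,0],
    [0,0,0,-1.3,4.28,-4,0],
    [0,0,0,-1.3,4.28,-4,0],
    [0,0,0,-1.3,4.28,-4,0]
  ],
  "squeeze": 20
}}

```text
time: 1.35
position: [0.5147, -0.1947, 0.3887]
tool_rot: [1.077, 1.288, -1.078]
ft_force: [1.8, -0.8, -0.4]
grip_width: 0.019
```

```bash
python3 -c "
from h import *
st();plan([-.012,.165,.36],-1)"
```

```text
t 1.35 tip cage [-0.0427 -0.3659  0.3697] F cage [ 1.6 -1.1 -0.4] [ 1.8 -0.8 -0.4] w 0.019 q [ 0.73  0.1  -0.45  1.43  0.04  1.62 -1.11]
turn deg [-0.01  0.01  0.02] shift cur-tool cm [  0.96   3.07 -53.09] goal-tool cm [  0.97   3.07 -53.09] goal [0.451  0.3333 0.379 ]
```

Request:
{"name": "jog_arm", "arguments": {
  "targets": [
    [0,0,0,0,0.3,-5.3,0],
    [0,0,0,0,0.3,-5.3,0],
    [0,0,0,0,0.3,-5.3,0],
    [0,0,0,0,0.3,-5.3,0],
    [0,0,0,0,0.3,-5.3,0],
    [0,0,0,0,0.3,-5.3,0],
    [0,0,0,0,0.3,-5.3,0],
    [0,0,0,0,0.3,-5.3,0],
    [0,0,0,0,0.3,-5.3,0],
    [0,0,0,0,0,0,0]
  ]
}}

```text
time: 2.6
position: [0.4534, 0.2828, 0.3882]
tool_rot: [1.071, 1.295, -1.07]
ft_force: [0.4, -0.1, 0.7]
grip_width: 0.004
```

```bash
python3 -c "
from h import *
st();plan([-.012,.17,.26],-1)"
```

```text
t 2.6 tip cage [-0.0186  0.1149  0.3692] F cage [ 0.4 -0.2  0.7] [ 0.4 -0.1  0.7] w 0.004 q [ 0.25  0.11 -0.93  1.46  0.08  1.62 -2.05]
turn deg [ 0.56 -0.15  0.08] shift cur-tool cm [10.93  0.72 -5.47] goal-tool cm [10.92  0.66 -5.51] goal [0.4501 0.3382 0.279 ]
```

Request:
{"name": "jog_arm", "arguments": {
  "targets": [
    [0,0,0,0,0.3,-2.8,0],
    [0.5,0,0,0,0.3,-2.8,0],
    [0,0,0,3,0,0,0],
    [0,0,0,4,0,0,0],
    [0,0,0,4,0,0,0],
    [0,0,0,0,0,0,0]
  ]
}}

```text
time: 3.35
position: [0.4514, 0.3313, 0.2755]
tool_rot: [1.079, 1.285, -1.09]
ft_force: [-0.5, -0.0, 0.4]
grip_width: 0.004
```

```bash
python3 - <<'E'
from h import *
st();plan([-.012,.17,.26],-1)
im,d=get_image("scene");cv2.imwrite("pics/s1.png",cv2.resize(im[80:300,200:420],None,fx=2.7,fy=2.7)[:,:,::-1])
E
```

```text
t 3.35 tip cage [-0.012   0.163   0.2565] F cage [-0.5  0.1  0.4] [-0.5 -0.   0.4] w 0.004 q [ 0.15  0.22 -0.95  1.6   0.18  1.42 -2.22]
turn deg [-0.58  0.19  0.33] shift cur-tool cm [-0.35 -0.01 -0.7 ] goal-tool cm [-0.35 -0.   -0.7 ] goal [0.4501 0.3382 0.279 ]
```

View pics/s1.png

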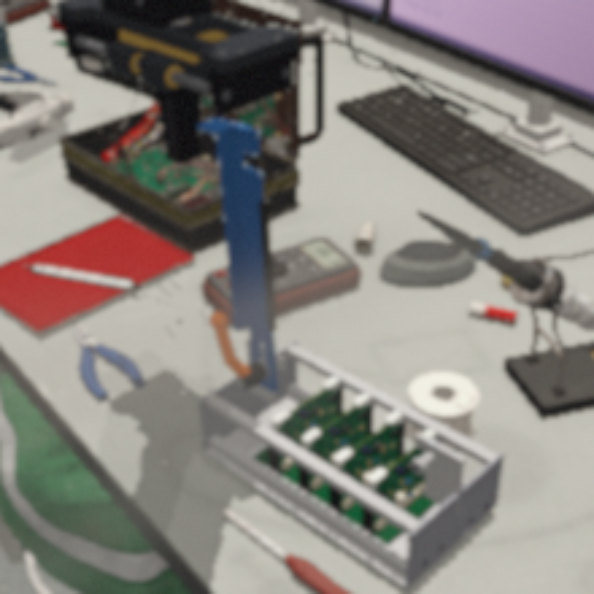

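Request:
{"name": "jog_arm", "arguments": {
  "targets": [
    [0,0,0,0,0,1.5,0],
    [0,0,0,0,0,1.5,0],
    [0,0,0,0,0,1.5,0],
    [0,0,0,0,0,1.5,0],
    [0,0,0,0,0,1.5,0],
    [0,0,0,0,0,1.5,0],
    [0,0,0,0,0,1.5,0],
    [0,0,0,0,0,1.2,0]
  ]
}}

```text
time: 4.4
position: [0.4722, 0.2173, 0.2787]
tool_rot: [1.084, 1.283, -1.084]
ft_force: [0.6, -0.3, 0.4]
grip_width: 0.003
```

```bash
python3 - <<'E'
from h import *
st()
im,d=get_image("scene");cv2.imwrite("pics/s2.png",cv2.resize(im[80:300,200:420],None,fx=2.7,fy=2.7)[:,:,::-1])
E
```

```text
t 4.4 tip cage [-0.0117  0.0471  0.2597] F cage [ 0.5 -0.4  0.4] [ 0.6 -0.3  0.4] w 0.003 q [ 0.37  0.08 -0.89  1.69  0.06  1.4  -1.93]
```

View pics/s2.png

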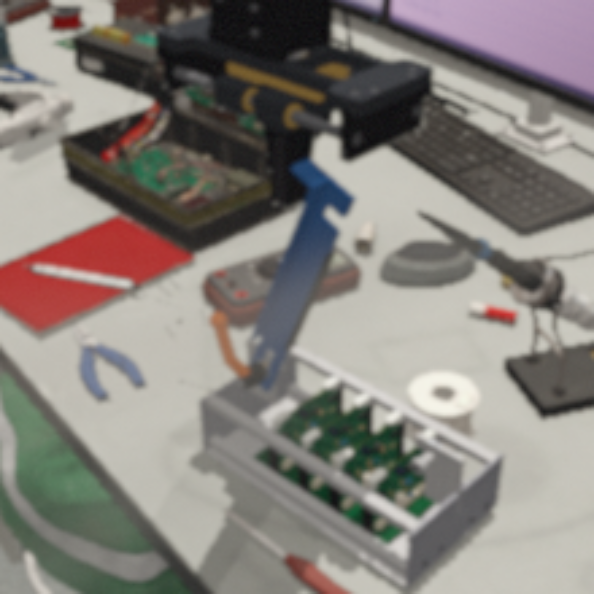

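Request:
{"name": "jog_arm", "arguments": {
  "targets": [
    [0,0,0,0,0,1.5,0],
    [0,0,0,0,0,1.5,0],
    [0,0,0,0,0,1,0],
    [0,0,0,-2,0,0,0],
    [0,0,0,-2,0,0,0],
    [0,0,0,0,0,0,0],
    [0,0,0,0,0,0,0]
  ]
}}

```text
time: 5.32
position: [0.4783, 0.1791, 0.3177]
tool_rot: [1.083, 1.285, -1.084]
ft_force: [0.6, 0.2, -0.8]
grip_width: 0.003
```

```bash
python3 - <<'E'
from h import *
st()
im,d=get_image("scene");cv2.imwrite("pics/s3.png",cv2.resize(im[80:300,200:420],None,fx=2.7,fy=2.7)[:,:,::-1])
E
```

```text
t 5.33 tip cage [-0.0124  0.0084  0.2987] F cage [ 0.7  0.1 -0.8] [ 0.6  0.2 -0.8] w 0.003 q [ 0.43  0.04 -0.85  1.64  0.03  1.48 -1.83]
```

View pics/s3.png

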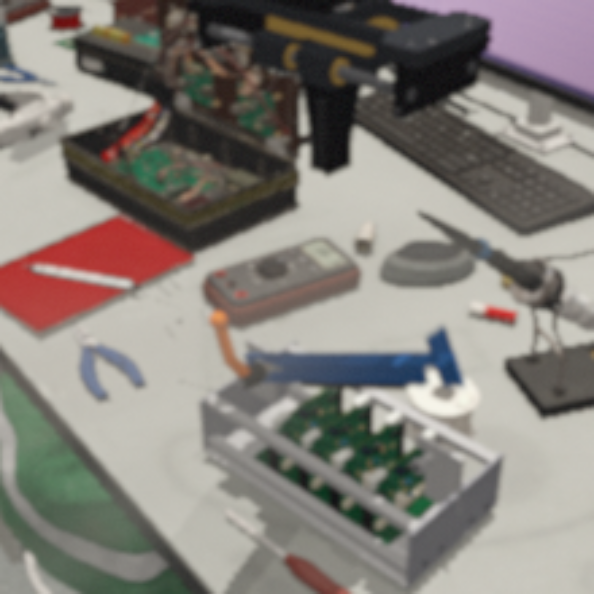

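Request:
{"name": "jog_arm", "arguments": {
  "targets": [
    [0,0,0,0,0,4.5,0],
    [0,0,0,0,0,4.5,0],
    [0,0,0,0,0,4.5,0],
    [0,0,0,0,0,4.5,0],
    [0,0,0,5,0,0,0],
    [0,0,0,5,0,0,0],
    [0,0,0,5,0,0,0],
    [0,0,0,0,0,0,0]
  ]
}}

```text
time: 6.38
position: [0.5053, 0.0019, 0.1645]
tool_rot: [1.08, 1.293, -1.089]
ft_force: [1.4, 0.4, 0.8]
grip_width: 0.007
```

```bash
python3 - <<'E'
from h import *
st();plan([-.013,-.165,.118],-1)
for n in("scene","top"):
    im,d=get_image(n);np.savez(n+"4.npz",im=im,d=d)
    a=im[80:300,200:420] if n=="scene" else im[150:270,260:430]
    cv2.imwrite(f"pics/{n}4.png",cv2.resize(a,None,fx=2.7,fy=2.7) [:,:,::-1] if n=="scene" else cv2.resize(a,None,fx=4,fy=4)[:,:,::-1])
E
```

```text
t 6.38 tip cage [-0.0172 -0.1708  0.1455] F cage [1.5 0.1 0.8] [1.4 0.4 0.8] w 0.007 q [ 0.59  0.12 -0.68  1.88  0.08  1.18 -1.52]
turn deg [-0.46 -0.16  0.51] shift cur-tool cm [ 2.74  0.44 -0.57] goal-tool cm [ 2.75  0.42 -0.58] goal [0.5084 0.0083 0.137 ]
```

View pics/scene4.png

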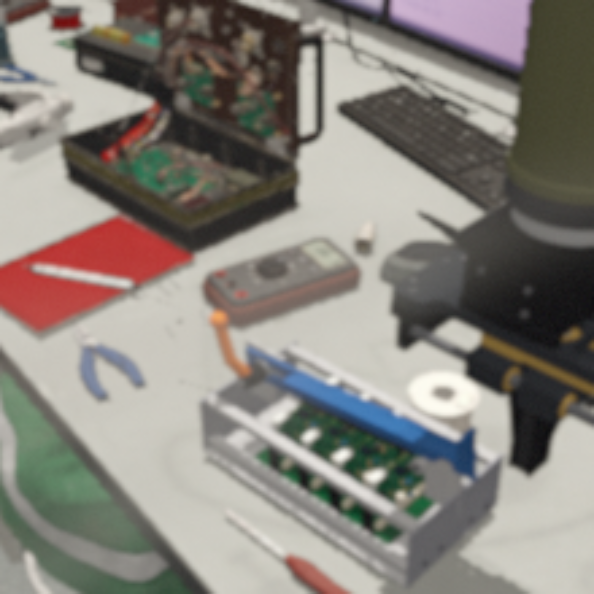

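View pics/top4.png

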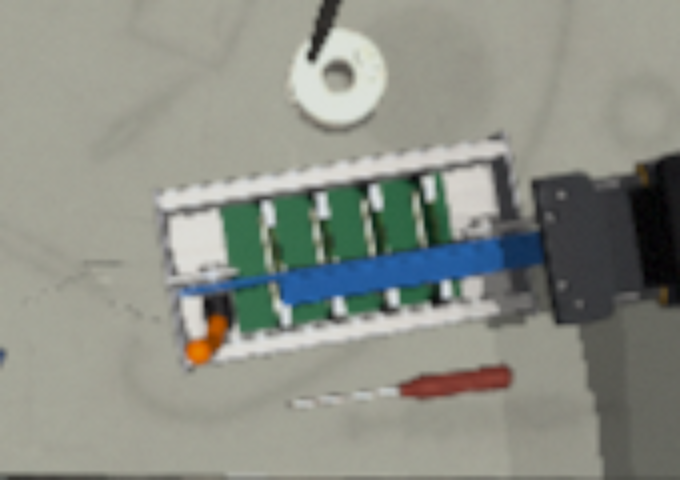

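Request:
{"name": "jog_arm", "arguments": {
  "targets": [
    [-0.4,0,0.5,1.4,0.4,0,0],
    [0,0,0,1.4,0,0,0],
    [0,0,0,0,0,-1,0],
    [0,0,0,0,0,-1,0],
    [0,0,0,0,0,-0.3,0],
    [0,0,0,0,0,-0.3,0],
    [0,0,0,0,0,-0.3,0],
    [0,0,0,0,0,0,0]
  ]
}}

```text
time: 7.48
position: [0.5079, 0.0313, 0.1406]
tool_rot: [1.083, 1.282, -1.072]
ft_force: [0.2, 0.3, -0.2]
grip_width: 0.006
```

```bash
python3 -c "
from h import *
st()"
```

```text
t 7.47 tip cage [-0.0095 -0.1423  0.1216] F cage [ 0.2  0.2 -0.2] [ 0.2  0.3 -0.2] w 0.006 q [ 0.55  0.14 -0.71  1.91  0.1   1.12 -1.59]
```

No contact yet, continue in small steps.

Request:
{"name": "jog_arm", "arguments": {
  "targets": [
    [0,0,0,0,0,-0.2,0],
    [0,0,0,0,0,-0.2,0],
    [0,0,0,0,0,-0.2,0],
    [0,0,0,0,0,0,0]
  ]
}}

```text
time: 7.98
position: [0.5068, 0.0373, 0.1405]
tool_rot: [1.083, 1.282, -1.072]
ft_force: [0.3, -0.6, 0.6]
grip_width: 0.006
```

```bash
python3 -c "
from h import *
st()"
```

```text
t 7.97 tip cage [-0.0095 -0.1362  0.1215] F cage [ 0.2 -0.7  0.6] [ 0.3 -0.6  0.6] w 0.006 q [ 0.54  0.14 -0.71  1.91  0.1   1.12 -1.6 ]
```

Request:
{"name": "jog_arm", "arguments": {
  "targets": [
    [0,0,0,0,0,-0.2,0],
    [0,0,0,0,0,-0.2,0],
    [0,0,0,0,0,-0.2,0],
    [0,0,0,0,0,0,0]
  ]
}}

```text
time: 8.48
position: [0.5058, 0.0421, 0.1405]
tool_rot: [1.082, 1.281, -1.073]
ft_force: [1.3, -3.8, -0.6]
grip_width: 0.004
```

```bash
python3 - <<'E'
from h import *
st()
im,d=get_image("top");cv2.imwrite("pics/top5.png",cv2.resize(im[150:270,260:430],None,fx=4,fy=4)[:,:,::-1])
im,d=get_image("scene");cv2.imwrite("pics/s5.png",cv2.resize(im[180:310,260:440],None,fx=4,fy=4)[:,:,::-1])
E
```

```text
t 8.47 tip cage [-0.0096 -0.1313  0.1215] F cage [ 0.6 -4.  -0.6] [ 1.3 -3.8 -0.6] w 0.004 q [ 0.54  0.14 -0.71  1.91  0.1   1.12 -1.61]
```

View pics/s5.png

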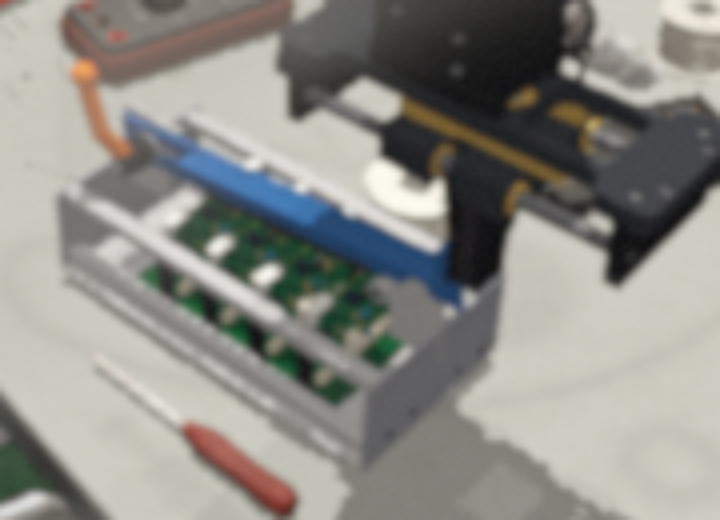

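Request:
{"name": "jog_arm", "arguments": {
  "targets": [
    [0,0,0,0,0,-0.2,0],
    [0,0,0,0,0,-0.2,0],
    [0,0,0,0,0,-0.2,0],
    [0,0,0,0,0,-0.2,0],
    [0,0,0,0,0,-0.2,0],
    [0,0,0,0,0,0,0]
  ]
}}

```text
time: 9.32
position: [0.5039, 0.0533, 0.1405]
tool_rot: [1.083, 1.282, -1.071]
ft_force: [1.3, -2.4, -1.1]
grip_width: 0.008
```

```bash
python3 - <<'E'
from h import *
st()
im,d=get_image("scene");cv2.imwrite("pics/s6.png",cv2.resize(im[180:310,260:440],None,fx=4,fy=4)[:,:,::-1])
E
```

```text
t 9.32 tip cage [-0.0094 -0.1199  0.1215] F cage [ 0.8 -2.6 -1.1] [ 1.3 -2.4 -1.1] w 0.008 q [ 0.52  0.14 -0.72  1.91  0.1   1.12 -1.63]
```

View pics/s6.png

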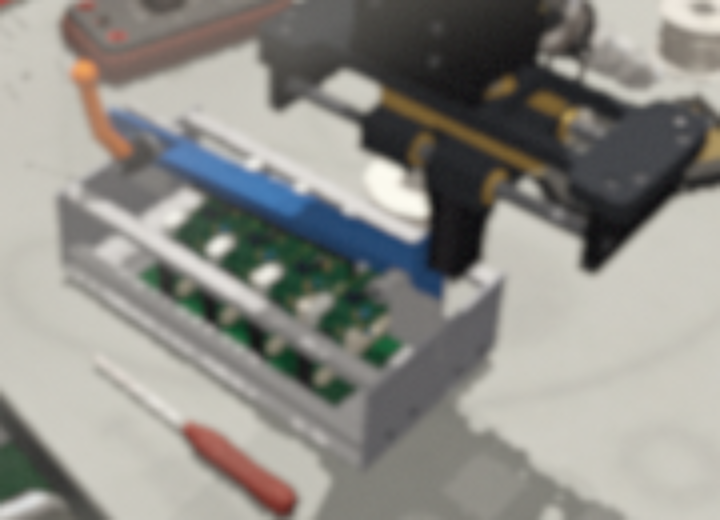

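Request:
{"name": "jog_arm", "arguments": {
  "targets": [
    [0,0,0,0,0,-0.2,0],
    [0,0,0,0,0,0,0],
    [0,0,0,0,0,0.6,0],
    [0,0,0,0,0,0.6,0],
    [0,0,0,0,0,0,0],
    [0,0,0,0,0,0,0]
  ]
}}

```text
time: 10.12
position: [0.5058, 0.0432, 0.1406]
tool_rot: [1.083, 1.282, -1.072]
ft_force: [-0.3, 0.4, -0.2]
grip_width: 0.007
```

```bash
cat > look.py <<'E'
from h import *
import sys
k=sys.argv[1];st()
im,d=get_image("scene");np.savez("s"+k,im=im,d=d);cv2.imwrite(f"pics/s{k}.png",cv2.resize(im[180:310,260:440],None,fx=4,fy=4)[:,:,::-1])
P=cloud("scene",im,d);h=cv2.cvtColor(im,cv2.COLOR_RGB2HSV)
m=(h[:,:,0]>=100)&(h[:,:,0]<=125)&(h[:,:,1]>130)&(P[:,:,2]>.06)&(d>0)
Q=tocage(P[m]);q=Q[(abs(Q[:,1])<.14)&(abs(Q[:,0]+.01)<.03)]
for a in np.arange(-.14,.11,.02):
    t=q[(q[:,1]>=a)&(q[:,1]<a+.02)]
    if len(t):print(round(a,2),len(t),"z max/min",t[:,2].max().round(4),t[:,2].min().round(4))
print("ymin/max",q[:,1].min(),q[:,1].max())
E
python3 look.py 7
```

```text
t 10.12 tip cage [-0.0094 -0.1302  0.1216] F cage [-0.3  0.5 -0.2] [-0.3  0.4 -0.2] w 0.007 q [ 0.54  0.14 -0.72  1.91  0.1   1.12 -1.61]
-0.12 82 z max/min 0.1329 0.0933
-0.1 57 z max/min 0.1142 0.109
-0.08 73 z max/min 0.1141 0.088
-0.06 74 z max/min 0.1121 0.0848
-0.04 73 z max/min 0.1103 0.0834
-0.02 62 z max/min 0.1089 0.0835
0.0 49 z max/min 0.1074 0.0847
0.02 34 z max/min 0.1058 0.1014
0.04 3 z max/min 0.1031 0.1016
ymin/max -0.11091155893328153 0.04407748354403224
```

View pics/s7.png

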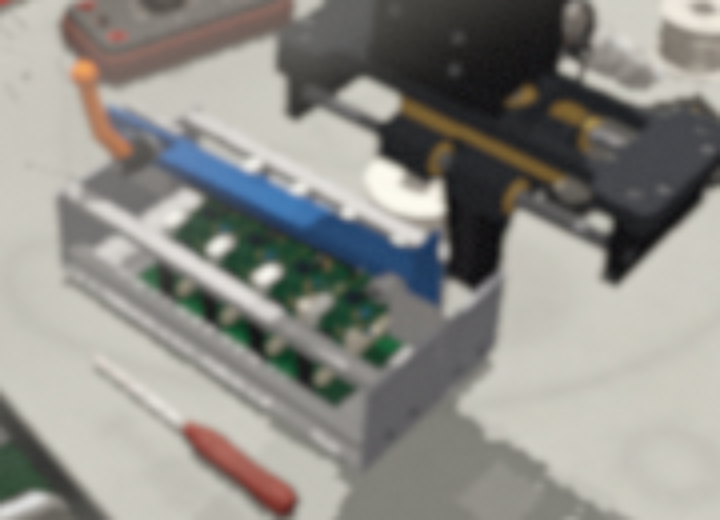

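Request:
{"name": "jog_arm", "arguments": {
  "targets": [
    [0,0,0,0,0,-1,0],
    [0,0,0,0,0,-0.4,0],
    [0,0,0,0,0,0,0],
    [0,0,0,0,0,0,0],
    [0,0,0,0,0,0.6,0],
    [0,0,0,0,0,0.6,0],
    [0,0,0,0,0,0,0],
    [0,0,0,0,0,0,0]
  ]
}}

```text
time: 11.18
position: [0.5054, 0.045, 0.1405]
tool_rot: [1.083, 1.282, -1.072]
ft_force: [0.0, 0.2, -0.1]
grip_width: 0.007
```

```bash
python3 look.py 8
```

```text
t 11.18 tip cage [-0.0094 -0.1284  0.1215] F cage [ 0.   0.2 -0.1] [ 0.   0.2 -0.1] w 0.007 q [ 0.53  0.14 -0.72  1.91  0.1   1.12 -1.62]
-0.12 76 z max/min 0.1182 0.0786
-0.1 56 z max/min 0.0999 0.0966
-0.08 74 z max/min 0.1008 0.0733
-0.06 77 z max/min 0.1008 0.0734
-0.04 76 z max/min 0.1011 0.0735
-0.02 66 z max/min 0.1004 0.0747
0.0 62 z max/min 0.1008 0.0767
0.02 40 z max/min 0.1009 0.0977
0.04 11 z max/min 0.101 0.0979
ymin/max -0.11018981067051345 0.0478145453881861
```

Request:
{"name": "jog_arm", "arguments": {
  "targets": [
    [0,0,0,-4,0,0.5,0],
    [0,0,0,-4,0,0,0],
    [0,0,0,-2,-0.6,-5,0],
    [0,0,0,0,-0.6,-5,0],
    [0,0,0,0,-0.6,-5,0],
    [0,0,0,0,-0.6,-5,0],
    [0,0,0,0,-0.6,-5,0],
    [0,0,0,0,-0.5,-3,0],
    [0,0,0,0,0,0,0]
  ]
}}

```text
time: 12.35
position: [0.4199, 0.3124, 0.2404]
tool_rot: [1.079, 1.286, -1.067]
ft_force: [1.6, -0.7, -0.3]
grip_width: 0.005
```

```bash
python3 -c "
from h import *
st();plan([-.043,.142,.122],-1)"
```

```text
t 12.35 tip cage [-0.0463  0.15    0.2214] F cage [ 1.4 -1.  -0.3] [ 1.6 -0.7 -0.3] w 0.005 q [ 0.23  0.12 -0.98  1.74  0.11  1.32 -2.16]
turn deg [ 0.26 -0.08 -0.48] shift cur-tool cm [9.94 0.24 0.81] goal-tool cm [9.94 0.33 0.8 ] goal [0.4245 0.3051 0.141 ]
```

Request:
{"name": "jog_arm", "arguments": {
  "targets": [
    [0,0,-0.5,4,0.3,0,0],
    [0,0,0,4,0,0,0],
    [0,0,0,2,0,0,0],
    [0,0,0,0,0,1.2,0],
    [0,0,0,0,0,1.2,0],
    [0,0,0,0,0,1,0],
    [0,0,0,0,0,0,0]
  ]
}}

```text
time: 13.22
position: [0.4326, 0.2764, 0.142]
tool_rot: [1.082, 1.285, -1.076]
ft_force: [-0.0, 1.7, 2.3]
grip_width: 0.006
```

```bash
python3 look.py 9
```

```text
t 13.22 tip cage [-0.0402  0.1123  0.123 ] F cage [0.3 1.7 2.3] [-0.   1.7  2.3] w 0.006 q [ 0.25  0.21 -0.95  1.89  0.19  1.14 -2.16]
-0.12 80 z max/min 0.1198 0.0787
-0.1 60 z max/min 0.1005 0.0957
-0.08 78 z max/min 0.1003 0.0742
-0.06 82 z max/min 0.1011 0.0735
-0.04 73 z max/min 0.1004 0.0743
-0.02 68 z max/min 0.1002 0.0756
0.0 56 z max/min 0.1007 0.0761
0.02 11 z max/min 0.0997 0.0966
0.04 5 z max/min 0.1002 0.0982
ymin/max -0.10995507977772513 0.054287031688254966
```

View pics/s9.png

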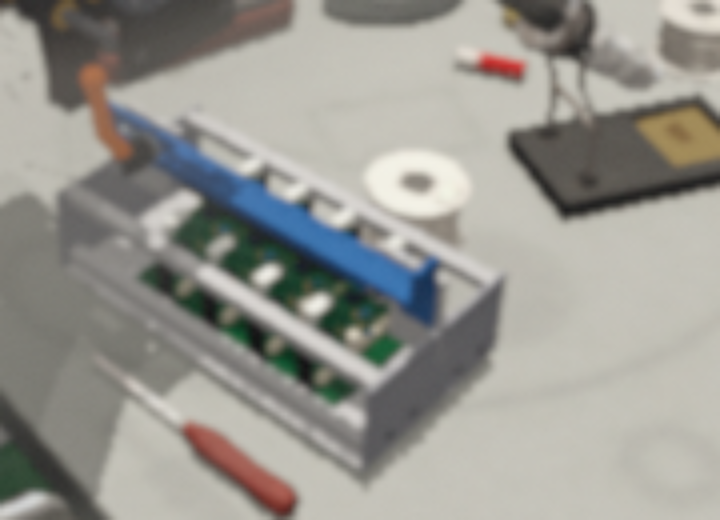

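Request:
{"name": "jog_arm", "arguments": {
  "targets": [
    [0,0,0,0,-0.1,0.8,0],
    [0,0,0,0,-0.1,0.8,0],
    [0,0,0,0,0,0.8,0],
    [0,0,0,0,0,0.8,0],
    [0,0,0,0,0,0.8,0],
    [0,0,0,0,0,0.8,0],
    [0,0,0,0,0,0.4,0],
    [0,0,0,0,0,0,0]
  ]
}}

```text
time: 14.28
position: [0.438, 0.2236, 0.1399]
tool_rot: [1.077, 1.287, -1.081]
ft_force: [-2.0, 1.2, -0.9]
grip_width: 0.003
```

```bash
python3 look.py 10
```

```text
t 14.28 tip cage [-0.0441  0.0593  0.1209] F cage [-1.7  1.5 -0.9] [-2.   1.2 -0.9] w 0.003 q [ 0.35  0.14 -0.93  1.93  0.13  1.13 -2.02]
-0.12 78 z max/min 0.119 0.0784
-0.1 63 z max/min 0.1006 0.0972
-0.08 75 z max/min 0.1018 0.0733
-0.06 81 z max/min 0.1003 0.074
-0.04 75 z max/min 0.1003 0.0736
-0.02 68 z max/min 0.1006 0.0737
0.0 48 z max/min 0.1007 0.078
0.02 15 z max/min 0.0999 0.0978
0.04 4 z max/min 0.1 0.0982
ymin/max -0.11014068431245143 0.054420609611618764
```

View pics/s10.png

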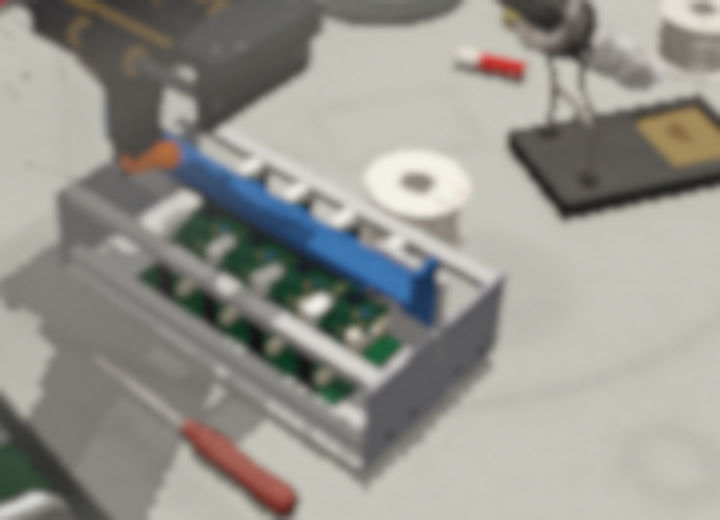

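Request:
{"name": "jog_arm", "arguments": {
  "targets": [
    [0,0,0,0,0,-0.4,0],
    [0,0,0,-4.5,0,0,0],
    [0,0,0,0,0.1,2.9,0],
    [0,0,0,1.5,0,0,0],
    [0,0,0,1,0,0,0],
    [0,0,0,1,0,0,0],
    [0,0,0,1,0,0,0],
    [0,0,0,0,0,0,0]
  ]
}}

```text
time: 15.32
position: [0.4433, 0.2004, 0.1393]
tool_rot: [1.077, 1.288, -1.079]
ft_force: [-0.2, -0.2, -0.5]
grip_width: 0.006
```

```bash
python3 look.py 11
```

```text
t 15.32 tip cage [-0.043   0.0355  0.1203] F cage [-0.2 -0.2 -0.5] [-0.2 -0.2 -0.5] w 0.006 q [ 0.4   0.13 -0.92  1.95  0.11  1.12 -1.96]
-0.12 79 z max/min 0.12 0.0774
-0.1 61 z max/min 0.1011 0.0968
-0.08 80 z max/min 0.1005 0.0743
-0.06 80 z max/min 0.1018 0.0742
-0.04 70 z max/min 0.1011 0.0749
-0.02 68 z max/min 0.1001 0.0748
0.0 50 z max/min 0.1007 0.0754
0.02 19 z max/min 0.1005 0.0974
0.04 1 z max/min 0.0978 0.0978
ymin/max -0.11010890747704222 0.04095284845007537
```

View pics/s11.png

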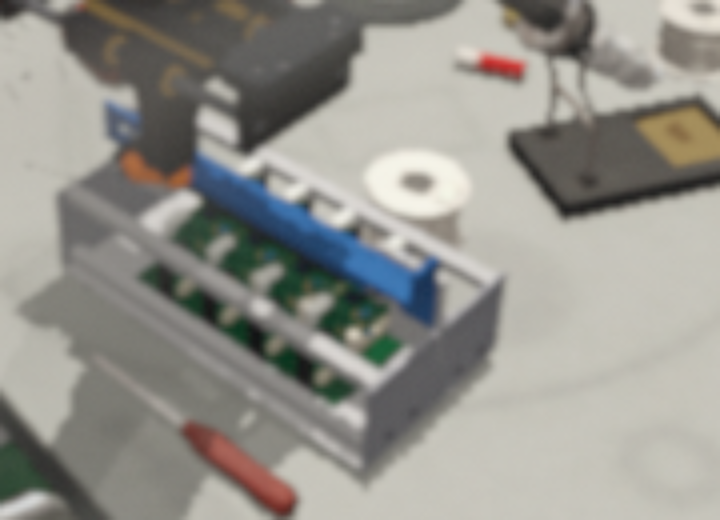

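Request:
{"name": "jog_arm", "arguments": {
  "targets": [
    [0,0,0,0.6,0,0,0],
    [0,0,0,0.6,0,0,0],
    [0,0,0,0.6,0,0,0],
    [0,0,0,0.4,0,0,0],
    [0,0,0,0,0,0,0]
  ]
}}

```text
time: 16.0
position: [0.4433, 0.201, 0.1178]
tool_rot: [1.078, 1.289, -1.078]
ft_force: [0.1, 0.3, 0.5]
grip_width: 0.007
```

```bash
python3 -c "
from h import *
st()"
```

```text
t 16.0 tip cage [-0.043   0.0362  0.0988] F cage [0.2 0.3 0.5] [0.1 0.3 0.5] w 0.007 q [ 0.38  0.16 -0.91  1.97  0.14  1.08 -1.99]
```

Request:
{"name": "jog_arm", "arguments": {
  "targets": [
    [0,0,0,0.2,0,0,0],
    [0,0,0,0.2,0,0,0],
    [0,0,0,0.2,0,0,0],
    [0,0,0,0,0,0,0]
  ]
}}

```text
time: 16.5
position: [0.4435, 0.2004, 0.112]
tool_rot: [1.078, 1.288, -1.079]
ft_force: [0.4, 0.1, 1.4]
grip_width: 0.004
```

```bash
python3 -c "
from h import *
st()"
```

```text
t 16.5 tip cage [-0.0428  0.0355  0.093 ] F cage [0.4 0.  1.4] [0.4 0.1 1.4] w 0.004 q [ 0.38  0.17 -0.91  1.98  0.15  1.07 -1.99]
```

Request:
{"name": "jog_arm", "arguments": {
  "targets": [
    [0,0,0,0.15,0,0,0],
    [0,0,0,0.15,0,0,0],
    [0,0,0,0,0,0,0]
  ]
}}

```text
time: 16.88
position: [0.444, 0.2006, 0.1105]
tool_rot: [1.078, 1.286, -1.079]
ft_force: [-4.1, -2.1, 11.6]
grip_width: 0.004
```

```bash
python3 look.py 12
```

```text
t 16.88 tip cage [-0.0424  0.0357  0.0915] F cage [-4.4 -1.3 11.6] [-4.1 -2.1 11.6] w 0.004 q [ 0.38  0.17 -0.91  1.98  0.16  1.06 -2.  ]
-0.12 78 z max/min 0.1189 0.078
-0.1 63 z max/min 0.1008 0.0962
-0.08 76 z max/min 0.1005 0.0754
-0.06 83 z max/min 0.1009 0.0734
-0.04 71 z max/min 0.1004 0.075
-0.02 69 z max/min 0.1001 0.0738
0.0 12 z max/min 0.1005 0.0755
0.02 19 z max/min 0.1002 0.0979
ymin/max -0.11020153118162007 0.038134454444562114
```

View pics/s12.png

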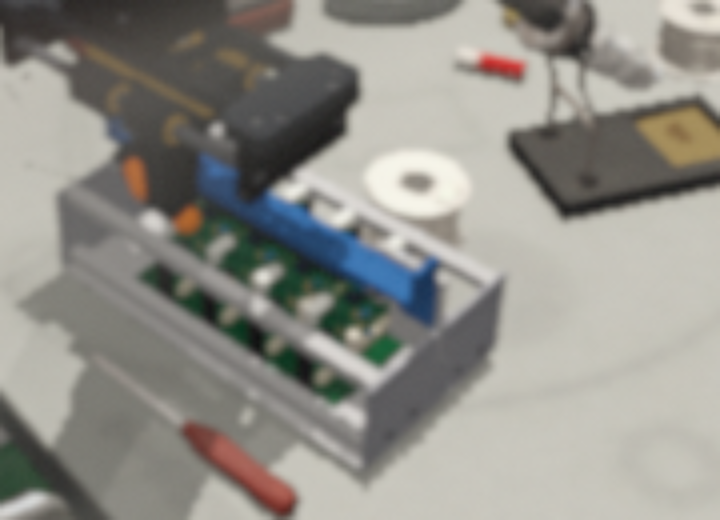

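Request:
{"name": "jog_arm", "arguments": {
  "targets": [
    [0,0,0,0.1,0,0,0],
    [0,0,0,0,0,0,0]
  ]
}}

```text
time: 17.18
position: [0.4441, 0.2006, 0.1102]
tool_rot: [1.077, 1.286, -1.079]
ft_force: [-5.1, -3.1, 17.4]
grip_width: 0.008
```

Request:
{"name": "jog_arm", "arguments": {
  "targets": [
    [0,0,0,-2,0,0,0],
    [0,0,0,-5,0,0,0],
    [0,0,0,-5,0,0,0],
    [0,0,0,-5,0,0,0],
    [0,0,0,-1,1,5.5,0],
    [0,0,0,0,1,5.5,0],
    [0,0,0,0,1,5.5,0],
    [0,0,0,0,1,5.5,0],
    [0,0,0,0,1,5.5,0],
    [0,0,0,0,0,0,0]
  ]
}}

```text
time: 18.42
position: [0.5415, -0.0673, 0.2868]
tool_rot: [1.084, 1.285, -1.086]
ft_force: [-0.3, 0.8, -0.5]
grip_width: 0.007
```

```bash
python3 look.py 13; python3 - <<'E'
from h import *
im,d=get_image("top");cv2.imwrite("pics/top13.png",cv2.resize(im[150:270,260:430],None,fx=4,fy=4)[:,:,::-1])
z=np.load("s13.npz")
for n,im,d in(("scene",z["im"],z["d"]),("top",im,d)):
    P=cloud(n,im,d);h=cv2.cvtColor(im,cv2.COLOR_RGB2HSV);Q=tocage(P.reshape(-1,3)).reshape(P.shape)
    m=(h[:,:,0]>=3)&(h[:,:,0]<=18)&(h[:,:,1]>130)&(Q[:,:,2]>.06)&(abs(Q[:,:,1]-.06)<.07)&(abs(Q[:,:,0])<.07)
    q=Q[m];o=np.argsort(q[:,1]);print(n,len(q),q[o][::4].round(4).tolist())
E
```

```text
t 18.43 tip cage [ 0.0062 -0.2452  0.2678] F cage [-0.1  0.8 -0.5] [-0.3  0.8 -0.5] w 0.007 q [ 0.69  0.12 -0.66  1.62  0.08  1.42 -1.39]
-0.12 76 z max/min 0.1195 0.0779
-0.1 63 z max/min 0.0999 0.0965
-0.08 76 z max/min 0.1006 0.0745
-0.06 81 z max/min 0.1004 0.0734
-0.04 74 z max/min 0.1015 0.0729
-0.02 66 z max/min 0.101 0.0753
0.0 58 z max/min 0.1006 0.0783
0.02 34 z max/min 0.1004 0.0974
ymin/max -0.1102521407262297 0.03962287505668751
scene 109 [[-0.0428, 0.0206, 0.0884], [-0.0414, 0.0218, 0.0896], [-0.044, 0.0223, 0.0909], [-0.0431, 0.0232, 0.0871], [-0.045, 0.0243, 0.0849], [-0.0435, 0.0257, 0.0887], [-0.045, 0.0271, 0.0916], [-0.0409, 0.0281, 0.0939], [-0.044, 0.031, 0.0916], [-0.0387, 0.0361, 0.0909], [-0.0381, 0.0396, 0.0914], [-0.0346, 0.0431, 0.0901], [-0.0079, 0.045, 0.0614], [-0.0405, 0.0463, 0.0919], [-0.0433, 0.0497, 0.089], [-0.0342, 0.0525, 0.0903], [-0.0384, 0.0544, 0.0917], [-0.0392, 0.0566, 0.0938], [-0.0432, 0.0589, 0.0894], [-0.0432, 0.0619, 0.0906], [-0.038, 0.064, 0.0919], [-0.0341, 0.0678, 0.0932], [-0.0347, 0.0706, 0.0892], [-0.0352, 0.073, 0.091], [-0.03
[... 205 characters left out ...]
 0.0906], [-0.0367, 0.0286, 0.0922], [-0.034, 0.0305, 0.0903], [-0.0437, 0.0319, 0.0874], [-0.0407, 0.0341, 0.091], [-0.0402, 0.0367, 0.0941], [-0.0399, 0.0389, 0.0908], [-0.0394, 0.0414, 0.0928], [-0.0391, 0.0438, 0.0917], [-0.0387, 0.0461, 0.0915], [-0.0408, 0.0489, 0.0897], [-0.0403, 0.0513, 0.0903], [-0.0376, 0.0532, 0.0891], [-0.0347, 0.0553, 0.0901], [-0.0344, 0.0576, 0.0888], [-0.0339, 0.0601, 0.0906], [-0.0335, 0.0625, 0.0914], [-0.0308, 0.0644, 0.0889], [-0.0404, 0.066, 0.0874], [-0.0409, 0.068, 0.071], [-0.0346, 0.0701, 0.0921], [-0.0318, 0.0721, 0.0915], [-0.029, 0.0741, 0.092], [-0.0263, 0.0761, 0.0904], [-0.0235, 0.0781, 0.0916], [-0.023, 0.0805, 0.0928], [0.0081, 0.091, 0.975]]
```

View pics/s13.png

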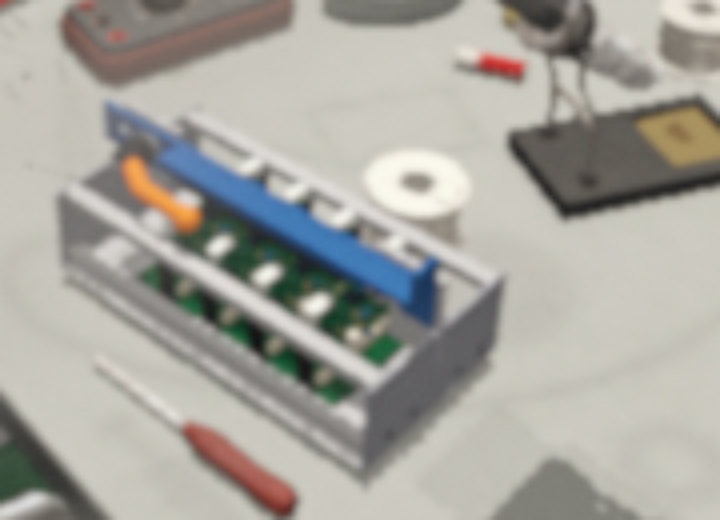

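View pics/top13.png

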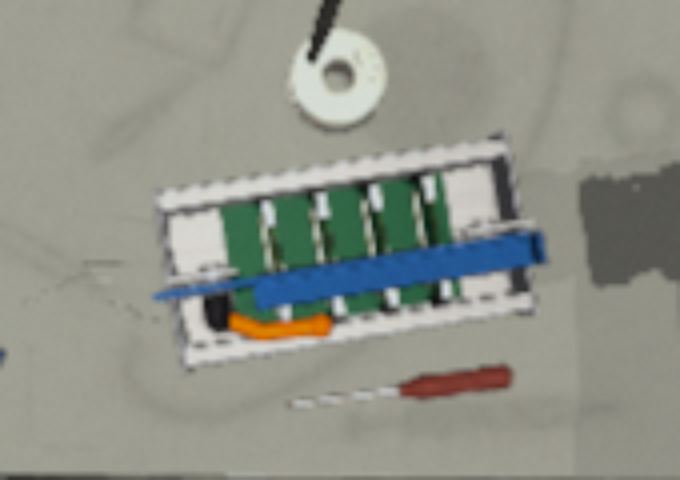

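```bash
python3 -c "
from bench import *
print(close_job())"
```

```text
the job is handed in; nothing more can be done
None
```

The cards are locked in: the bar is down with its notch over the locking bolt, and the lever is pushed to its stop. I handed the job in at about 18.5 s of the 72 s allowed.

- **Swing:** I pushed the upright bar to the right with the closed fingers until it sank by itself onto the locking bolt.
- **Slide:** I worked the bar about 17 mm towards the pivot by its turned-up end. The first time I backed off, the notch had not dropped. After pushing about 2 mm further and backing off again, it dropped.
- **Clamp:** I pushed the lever over from its left side, then pressed it down to its stop. The force rose from 1.4 to 17 N over the last 3 mm or so of downward travel.

**Last checks** (both cameras, arm clear of everything):
- **Bar:** its top measures level at 100–101 mm along its length. The end face is at -110 mm along the cage, where -111 mm is ideal, so it is within the 2 mm allowed.
- **Lever:** it is level, pointing right along the bar, with the top of its arm at about 91 mm.
- **Loose things:** the screwdriver, reel and multimeter look unmoved where the last pictures show them. The pliers were only at the edge of those pictures, so I did not check them, but the arm never came near them.
- **Disagreements:** no check at the end failed or disagreed. The fingers proved about 6 mm thinner on each side than I had assumed, so I went by contact force and pictures instead. The cage rails measured a few mm short of the stated outline (220 x 106 mm against 226 x 118 mm), which did not affect the job.

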